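Strip the nested filter elements from their clamp stand

TASK

Strip the filter for washing: turn both latch knobs anticlockwise past their click to the open stop, take the clamp bar off and lay it down flat out of the way, then take the nested filter elements off the stand one at a time, innermost first, and stand each upright on the tray's floor, side by side and no longer nested. When the stand is empty, lay the clamp bar back centrally across its two posts and leave the latches open. Do not disturb the spray can or the wood block.

Things in the scene. Friction and masses are not known exactly. Their poses are not given: they have to be found in the camera images.
- stand: Fixed clamp stand: grey base plate 140 (x) x 290 (y) x 12 mm on the bench, with two aluminium posts at y = +-111 mm (42 x 66 mm in plan, inner faces at y = +-78 mm), their flat tops 167 mm above the bench. Origin on the bench under the middle of the plate; x and y along the plate's sides, z up. The elements stand nested at its middle on the plate (z = 12 mm), open towards -x and +x.
- latch_a (a joint): Turn latch on the post at the stand's +y end, vertical axis at y = +122 mm, paw 16 mm wide, 46 mm long. Rad, anticlockwise seen from above: 0 = locked, paw points to the stand's middle, over the bar's end; 1.4 = open stop, paw clear. Turns easily (0.03 N m) but for a ball detent from 0.55 rad, hardest (0.15 N m) before 0.9, past which it clicks on by itself to about 1.2; let go earlier it may come back. Open is above 1.1.
- latch_a_grip (a point): Centre of latch_a's black knob, an upright rib 46 long x 13 wide x 27 mm high, 205 mm above the bench (top 217 mm), on the latch's axis. x = along the rib and the paw (outward along the paw), z up; turns with the latch.
- latch_b (a joint): The same latch on the post at the stand's -y end, axis at y = -122 mm; the same values and sense (anticlockwise from above opens).
- latch_b_grip (a point): Centre of latch_b's knob, as latch_a_grip.
- clamp_bar: Loose flat steel bar 30 (x) x 200 (y) x 14 mm, 0.45 kg, lying across the posts above the elements, with a fixed round U handle 12 mm thick on top, its straight grip along y, 76 mm long, its centre line 48 mm above the bar's underside (top 54 mm). Origin at the centre of its underside; z up. On the posts its origin is over the stand's origin at z = 167 mm and its ends are 10 mm from the latch hubs.
- core: Innermost element: steel rod 44 mm in diameter, slotted, heavy at the foot, with a thin collar 62 mm in diameter at 116 to 121 mm above its underside and above that a round grip 24 mm in diameter up to 151 mm. Stands upright on the stand's base plate, concentric with the others, z up; origin at the centre of its underside. About 0.25 kg. Sometimes absent.
- sleeve_small: Steel tube, 68 mm outside, 52 mm inside (8 mm wall), 114 mm high, with an outer collar 88 mm in diameter at 82 to 87 mm above its underside, which overlaps the medium sleeve's rim; plain tube above the collar. Stands upright on the stand's base plate, concentric with the others, z up; origin at the centre of its underside. About 0.22 kg. Sometimes absent.
- sleeve_medium: Steel tube, 96 mm outside, 80 mm inside (8 mm wall), 80 mm high, with an outer collar 116 mm in diameter at 47 to 52 mm above its underside, which overlaps the large sleeve's rim. Stands upright on the stand's base plate, concentric with the others, z up; origin at the centre of its underside. About 0.26 kg. Sometimes absent.
- sleeve_large: Outermost element: steel tube, 124 mm outside, 108 mm inside (8 mm wall), 45 mm high, no collar. Stands upright on the stand's base plate, concentric with the others, z up; origin at the centre of its underside. About 0.26 kg. Sometimes absent.
- tray: Loose open aluminium tray 230 (x) x 320 (y) x 30 mm, walls and floor 4 mm thick, rolled rim (6 mm), 1.5 kg. Origin at the centre of its underside, z up. Beside the stand; may be pushed a little. When it is on the robot's left, a fixed carton 305 mm high (x over 0.62 m, y over 0.3 m) stands close behind its far left corner: keep the gripper clear of it.
- spray_can: Bystander: spray can 55 mm across, 201 mm high; origin at the centre of its underside.
- wood_block: Bystander: pine offcut 60 x 120 x 34 mm lying flat; origin at the centre of its underside.
Mind the look-alikes: they are no part of the job. What is shaped like the sleeve_small but yellow is not meant.

How it is judged:
On the way, in this order (a step that is already met when the one before it is completed fails the run):
1. both latches are turned past their click to the open stop (above 1.1 rad) (value of joint each of latch_a, latch_b above 1.1 rad), for 0.2 s.
2. the clamp bar is off the posts and laid down flat (underside less than 40 mm above the bench, more than 80 mm from the middle of the stand) (horizontal distance between clamp_bar and stand above 0.08 m and height (world z) of clamp_bar below 0.04 m and angle between clamp_bar's own z axis and vertical below 0.2 rad), for 0.2 s.
3. the core stands upright in the tray (x of core in the frame of tray between -0.115 and 0.115 m and y of core in the frame of tray between -0.16 and 0.16 m and z of core in the frame of tray between -0.012 and 0.012 m and angle between core's own z axis and vertical below 0.12 rad), for 0.2 s.
4. the small sleeve stands upright in the tray (x of sleeve_small in the frame of tray between -0.115 and 0.115 m and y of sleeve_small in the frame of tray between -0.16 and 0.16 m and z of sleeve_small in the frame of tray between -0.012 and 0.012 m and angle between sleeve_small's own z axis and vertical below 0.12 rad), for 0.2 s.
5. the medium sleeve stands upright in the tray (x of sleeve_medium in the frame of tray between -0.115 and 0.115 m and y of sleeve_medium in the frame of tray between -0.16 and 0.16 m and z of sleeve_medium in the frame of tray between -0.012 and 0.012 m and angle between sleeve_medium's own z axis and vertical below 0.12 rad), for 0.2 s.
6. the large sleeve stands upright in the tray (x of sleeve_large in the frame of tray between -0.115 and 0.115 m and y of sleeve_large in the frame of tray between -0.16 and 0.16 m and z of sleeve_large in the frame of tray between -0.012 and 0.012 m and angle between sleeve_large's own z axis and vertical below 0.12 rad), for 0.2 s.
At the end, for the whole second after the job is handed in: Every element present stands upright (0.12 rad) at rest on the tray floor (12 mm), none nested (axes over 45 mm apart); the bar lies at rest on both posts, within 16 mm of the middle each way, 0.15 rad and 6 mm of its seat height; both latches stay open (above 1.1 rad) (all of step 1 and all of step 3 and all of step 4 and all of step 5 and all of step 6 and linear speed of each of core, sleeve_small, sleeve_medium, sleeve_large, clamp_bar below 0.03 m/s and horizontal distance between core and sleeve_small above 0.045 m and horizontal distance between each of core, sleeve_small and sleeve_medium above 0.045 m and horizontal distance between each of core, sleeve_small, sleeve_medium and sleeve_large above 0.045 m and x of clamp_bar in the frame of stand between -0.016 and 0.016 m and y of clamp_bar in the frame of stand between -0.016 and 0.016 m and z of clamp_bar in the frame of stand between 0.161 and 0.173 m and angle between the y axis of clamp_bar and the y axis of stand, either way round below 0.15 rad and angle between clamp_bar's own z axis and vertical below 0.06 rad); the robot touches nothing.
It fails at once if the spray can is moved more than 30 mm (distance of spray_can from where it was at the start of the episode above 0.03 m).
It fails at once if the wood block is moved more than 30 mm (distance of wood_block from where it was at the start of the episode above 0.03 m).
Of core, sleeve_small, sleeve_medium, sleeve_large only 3 to 4 are there at a start; the rules pass over those that are not, and their reading is None.
At some moment in a run one of tray may be knocked a few centimetres aside while the robot is not near it.
It also fails if it takes over 210 s, if anything falls off the work surface, if the arm or the gripper's body presses on something with over 40 N, if the wrist force passes 120 N, or if a joint passes its speed limit or range.

ROBOT

A 7-joint arm with a two-finger parallel gripper is mounted at the origin on a cart in front of the work surface, level with it; the furniture and walls round the work are solid. World frame = base frame: x ahead of the robot, y to its left, z up, the work surface at z = 0. Lengths are in m, angles in rad, forces in N, time in s.
With the tool pointing down it reaches from about 0.4 to 0.9 m from the base axis. Payload 5.6 kg.
Tool frame: the origin (TCP) lies midway between the tips of the shut fingers; the grasp point (between the pads) lies 19 mm behind it; y points along the fingers, z is the direction in which the jaws open and shut, and the axes are right-handed (so a half turn about y gives the same grasp; the last joint's range is limited). The gripper opens to 92 mm and grips with 3 to 60 N. Pads are 20 mm wide; open, the fingers measure 128 mm over their backs; the gripper's body (75 mm by 189 mm) begins 69 mm behind the grasp point.
Start: joints at [-0.043, 0.468, -0.012, 1.603, 0.006, 1.071, -0.056], TCP at [0.65, -0, 0.215] pointing down, gripper open.
Joint ranges: [-2.53, 2.53], [-0.31, 2.02], [-1.57, 1.55], [0.28, 2.44], [-1.29, 4.43], [0.15, 1.84], [-2.92, 2.92]. Speed limits (rad/s): [2.57, 2.57, 3.14, 3.14, 3.14, 3.14, 3.14].

INTERFACE

Orientations are given as a 3x3 rotation matrix whose columns are the frame's x, y, z axes.
In Python, from station import env, effector, solver, viewer, workorder, search_frame, tip_of gives the robot as it stands. Calls block until the motion is done:
- env.reach(position, orientation): joint-space move of the TCP to a pose.
- env.movel(position, frame=None, rate=0.15): straight line of the TCP; frame=None keeps the orientation; rate is the mean speed in m/s.
- env.goto_joints(angles): joint-space move.
- effector.release() and effector.grasp(squeeze=None): open the fingers fully, or close them until they stop; squeeze is the grip in N (None keeps the last).
- env.pause(seconds).
- solver.inverse_kinematics(position, orientation): joint angles nearest the present ones, or None.
- env.sense(): the state.
- viewer.read_camera(name): name is "scene" or "side" or "wrist"; returns (picture, depth): 400x640x3 uint8, red, green, blue; 400x640 float32, m along the optical axis (not along the pixel's ray), 0 where there is no reading.
- viewer.camera_info(name): a dict with "intrinsics" (3x3 intrinsics, pixels), "dist_coeffs" ([k1, k2, p1, p2, k3] as OpenCV has them; the pictures are not rectified), "eye" and "rotation" of the camera in the world; the wrist camera has in their place "T_tool_cam" (4x4, takes a point from camera to tool coordinates, whose origin is the TCP and whose axes are the tool frame's). Camera axes: x right, y up, looking along -z (the intrinsics and any distortion apply to the point x, -y, -z); pixel columns grow to the right and rows downward; lengths in m; the calibration is good to about 2 mm. A picture is of the moment at which its call begins: read the wrist's pose just before it. camera_info takes no time and is no camera call.
A pose or a line that the arm cannot do raises env.PlanningError and nothing moves.
- workorder.finish_job(): hands the job in, once; it reports no verdict.
Trained networks look in the newest picture that a camera, given by its name, has taken for a name from the list of things; names that differ only in an ending like _2 or _b are one class to them, and where a whole thing is asked for, a point or a joint stands for the part that bears it (a point fixed in the world has none). Each returns a list of dicts, best first, with "score" (0 to 1); they miss things now and then, are a little off and sometimes report something else, mostly with a low value. They report only what shows in the picture. A call takes as long as a camera call. They do not tell look-alikes from the thing itself.
- search_frame(camera, name): "at" ([x, y, z] in m, in world coordinates, good to about 4 mm: the middle of the surface that is visible of it).
- tip_of(camera, name): "at" ([x, y, z] in m, in world coordinates, good to about 4 mm: a listed point, or the origin of a listed thing).
The state is a dict: "t": time; "joint_positions": joint angles; "joint_velocities": joint speeds; "tau": joint torques, N m; "ee_pos": TCP position; "tcp_rot": TCP orientation; "wrist_force": force on the tool from outside, world axes, zero at the start; "moment": the same for the moment, N m; "gripper_width": finger opening in m.
Only numpy, scipy, OpenCV 4.12 (cv2) and the standard library are available. Lean on these libraries where they do the work, as an engineer would, in place of code of your own. Each camera call takes 0.05 s, during which the arm holds its last target. There are 200 camera calls.

## Working session

There is one attempt and no reset: what is moved stays moved. The work goes in short steps, each a Python script; the robot and the scene stay as the last script left them, time stands still between calls to the robot, and variables do not carry over. Pictures are saved under pics/ and viewed, about 12 in all and at most 16, crops included, and the job is handed in when it is done.

```bash
ls; mkdir -p pics; python3 - <<'E'
from station import env, effector, solver, viewer, search_frame, tip_of
import cv2, numpy as np
np.set_printoptions(precision=4,suppress=True)
for c in ("scene","side"):
    p,d=viewer.read_camera(c); cv2.imwrite(f"pics/{c}0.png",p[:,:,::-1])
    i=viewer.camera_info(c); print(c,i["eye"],i["rotation"])
    for n in ("stand","latch_a_grip","clamp_bar","core","sleeve_small","sleeve_medium","sleeve_large","tray","spray_can","wood_block"):
        print(n,[(np.round(r["at"],4).tolist(),round(r["score"],2)) for r in tip_of(c,n)[:3]])
s=env.sense(); print(s["t"],s["ee_pos"],s["tcp_rot"],s["gripper_width"])
E
```

```text
pics
scene [-0.4547 -0.6385  0.9023] [[ 0.5256  0.4478 -0.7234]
 [-0.8507  0.2809 -0.4442]
 [ 0.0043  0.8488  0.5286]]
stand [([0.514, -0.2785, -0.0015], 0.63)]
latch_a_grip [([0.5029, -0.1597, 0.2026], 0.82)]
clamp_bar [([0.5135, -0.2743, 0.1698], 0.9)]
core []
sleeve_small [([0.5187, -0.2809, 0.0098], 0.94), ([0.3432, -0.0898, -0.0044], 0.6)]
sleeve_medium [([0.5127, -0.2785, 0.0133], 0.73)]
sleeve_large []
tray [([0.5385, 0.1343, -0.0001], 0.79)]
spray_can [([0.7717, 0.243, -0.0006], 0.63)]
wood_block []
side [0.1337 0.647  1.2712] [[-0.8422  0.4385 -0.3136]
 [-0.5389 -0.7012  0.4667]
 [-0.0152  0.5621  0.8269]]
stand [([0.5168, -0.2795, 0.0002], 0.73)]
latch_a_grip [([0.503, -0.1609, 0.2053], 0.61), ([0.4256, 0.4231, 0.0032], 0.43)]
clamp_bar [([0.5173, -0.2761, 0.1645], 0.63)]
core []
sleeve_small [([0.3428, -0.0938, 0.0], 0.72), ([0.5183, -0.2835, 0.0105], 0.48), ([0.5166, -0.2823, 0.0161], 0.16)]
sleeve_medium [([0.5166, -0.2797, 0.0138], 0.59)]
sleeve_large [([0.5202, -0.2754, 0.0161], 0.61), ([0.516, -0.2786, 0.1647], 0.32)]
tray [([0.538, 0.1343, -0.0031], 0.8)]
spray_can []
wood_block [([0.4217, 0.4191, 0.0029], 0.64)]
1.1 [ 0.65   -0.0001  0.2146] [[-0.0001  0.      1.    ]
 [-1.     -0.     -0.0001]
 [ 0.     -1.      0.    ]] 0.09181108822230287
```

View pics/scene0.png

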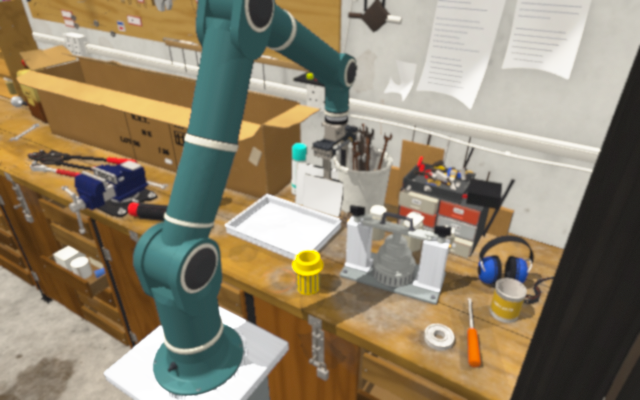

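View pics/side0.png

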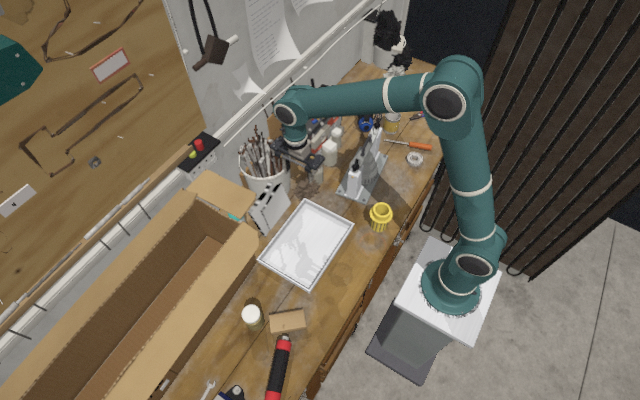

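Stand is at the right (scene ~395,260), tray in the middle, yellow decoy sleeve at (308,272), teal-capped can behind the tray, wood block at the side view (288,320). Now a close look from above.

```bash
cat > h.py <<'E'
from station import env, effector, solver, viewer, workorder, search_frame, tip_of
import cv2, numpy as np
np.set_printoptions(precision=4,suppress=True)
def R(th):  # tool down, jaws open along world direction th
    c,s=np.cos(th),np.sin(th); return np.array([[s,0,c],[-c,0,s],[0,-1,0]])
def pose():
    s=env.sense(); T=np.eye(4); T[:3,:3]=s["tcp_rot"]; T[:3,3]=s["ee_pos"]; return T
def wrist(name=None):
    T=pose(); p,d=viewer.read_camera("wrist"); i=viewer.camera_info("wrist")
    if name: cv2.imwrite(f"pics/{name}.png",p[:,:,::-1])
    return p,d,T@np.array(i["T_tool_cam"]),i
def cloud(d,Tc,i):
    K=np.array(i["intrinsics"]); v,u=np.mgrid[:d.shape[0],:d.shape[1]]
    uv=np.stack([u.ravel(),v.ravel()],1).astype(np.float64)
    n=cv2.undistortPoints(uv[:,None],K,np.array(i["dist_coeffs"]))[:,0]
    z=d.ravel().astype(float); P=np.stack([n[:,0]*z,-n[:,1]*z,-z],1)
    W=P@Tc[:3,:3].T+Tc[:3,3]; W[z<=0]=np.nan; return W.reshape(d.shape+(3,))
def tips(c,*ns):
    for n in ns: print(n,[(np.round(r["at"],4).tolist(),round(r["score"],2)) for r in tip_of(c,n)[:3]])
def st():
    s=env.sense(); print("t %.1f"%s["t"],s["ee_pos"],"F",s["wrist_force"],"w %.4f"%s["gripper_width"])
E
python3 - <<'E'
from h import *
env.reach([0.50,-0.278,0.42],R(0.1)); st()
p,d,Tc,i=wrist("w1"); print(Tc)
tips("wrist","stand","latch_a_grip","clamp_bar","core","sleeve_small","sleeve_medium","sleeve_large")
W=cloud(d,Tc,i); z=W[:,:,2]
for lo,hi,n in ((.211,.226,"knob/bar handle"),(.16,.175,"posttop"),(.174,.19,"barTop")):
    m=((z>lo)&(z<hi)).astype(np.uint8); k,l,s,c=cv2.connectedComponentsWithStats(m)
    for j in range(1,k):
        if s[j,4]>150:
            q=W[l==j]; r=cv2.minAreaRect(q[:,:2].astype(np.float32)*1000); print(n,s[j,4],q.mean(0),r)
E
```

```text
t 2.5 [ 0.5006 -0.2766  0.419 ] F [ 0.8769 -0.0101  0.0176] w 0.0921
[[ 0.9948 -0.0975 -0.0278  0.4936]
 [ 0.1014  0.9528  0.286  -0.1951]
 [-0.0014 -0.2874  0.9578  0.5891]
 [ 0.      0.      0.      1.    ]]
stand []
latch_a_grip [([0.5034, -0.1552, 0.2048], 0.8)]
clamp_bar [([0.5179, -0.2782, 0.1621], 0.97)]
core [([0.5213, -0.2802, 0.0149], 0.58)]
sleeve_small [([0.517, -0.279, 0.0106], 0.93), ([0.3491, -0.0889, 0.0017], 0.68)]
sleeve_medium []
sleeve_large []
knob/bar handle 520 [ 0.5023 -0.1592  0.216 ] ((502.5096435546875, -159.43511962890625), (12.933940887451172, 45.6722297668457), 16.314863204956055)
knob/bar handle 1132 [ 0.7984 -0.208   0.2135] ((797.8052368164062, -213.9333038330078), (134.23435974121094, 27.581134796142578), 0.35935768485069275)
knob/bar handle 709 [ 0.5186 -0.2761  0.2196] ((518.9659423828125, -277.4889221191406), (12.047638893127441, 86.77925872802734), 8.198781967163086)
knob/bar handle 962 [ 0.7794 -0.275   0.2213] ((782.7535400390625, -275.38861083984375), (73.76725006103516, 42.356231689453125), 36.362060546875)
knob/bar handle 977 [ 0.7392 -0.336
[... 2820 characters left out ...]
839783)
barTop 477 [ 0.8647 -0.2494  0.1814] ((860.3673706054688, -251.3169708251953), (35.46845245361328, 22.152732849121094), 89.82272338867188)
barTop 275 [ 0.8673 -0.3055  0.1838] ((867.8421630859375, -304.006103515625), (42.77725601196289, 10.575698852539062), 80.32868194580078)
barTop 1526 [ 0.8019 -0.3526  0.1836] ((814.119384765625, -344.92999267578125), (103.8296890258789, 81.92503356933594), 1.7940806150436401)
barTop 262 [ 0.9405 -0.3338  0.1802] ((940.4122924804688, -326.825927734375), (5.487182140350342, 48.26115036010742), 1.373642086982727)
barTop 366 [ 0.9409 -0.3856  0.1818] ((940.7647705078125, -387.303955078125), (4.736878395080566, 49.944244384765625), 0.3449245095252991)
```

View pics/w1.png

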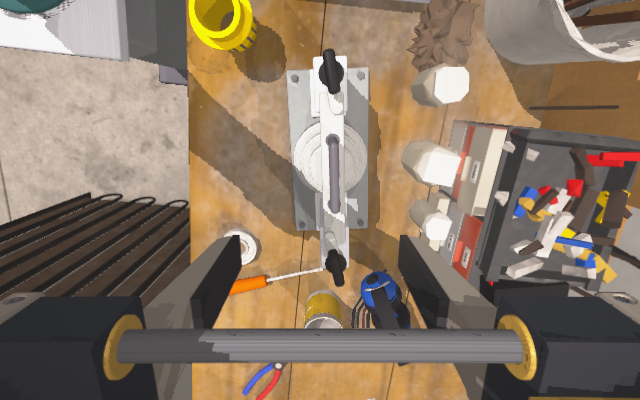

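```bash
cat >> h.py <<'E'
def turn(xy,th0,th1,z=0.196):
    env.reach([*xy,0.27],R(th0)); env.movel([*xy,z]); effector.grasp(20); st()
    n=int(np.ceil(abs(th1-th0)/0.25))
    for th in np.linspace(th0,th1,n+1)[1:]:
        env.movel([*xy,z],frame=R(th))
    s=env.sense(); print("j7",s["joint_positions"][6],"M",s["moment"]); st()
    effector.release(); env.movel([*xy,0.27])
E
python3 - <<'E'
from h import *
turn((.5025,-.1594),0.285,0.14+1.38); st()
turn((.5359,-.4007),0.33,0.14+1.38); st()
env.reach([0.50,-0.278,0.42],R(0.1))
p,d,Tc,i=wrist("w2"); W=cloud(d,Tc,i); z=W[:,:,2]
m=((z>.209)&(z<.2175)&(W[:,:,0]<.62)).astype(np.uint8); k,l,s,c=cv2.connectedComponentsWithStats(m)
for j in range(1,k):
    if s[j,4]>100:
        q=W[l==j]; print(s[j,4],q.mean(0),cv2.minAreaRect(q[:,:2].astype(np.float32)*1000))
E
```

```text
t 5.5 [ 0.5015 -0.1597  0.196 ] F [-4.1566  0.764   4.1682] w 0.0128
j7 1.6862144483805699 M [-0.2806  1.2866 -0.011 ]
t 7.5 [ 0.5012 -0.1601  0.1959] F [-5.7981 -0.3967  5.3595] w 0.0127
t 9.4 [ 0.502  -0.1593  0.2693] F [0.1714 0.3791 0.5236] w 0.0922
t 12.1 [ 0.535 -0.401  0.196] F [-3.3677 -0.0944  1.8667] w 0.0127
j7 2.014042004399171 M [-0.1529  1.3149  0.0389]
t 14.1 [ 0.5345 -0.4018  0.196 ] F [-6.8136 -0.6652  2.9989] w 0.0129
t 15.9 [ 0.5354 -0.4004  0.2692] F [-0.7255  0.815   0.4403] w 0.0919
486 [ 0.5025 -0.1599  0.2157] ((502.70733642578125, -159.50657653808594), (12.991531372070312, 45.4091682434082), 87.21392822265625)
325 [ 0.5359 -0.3994  0.2151] ((536.2276611328125, -400.6997985839844), (13.192570686340332, 45.938297271728516), 87.27134704589844)
```

View pics/w2.png

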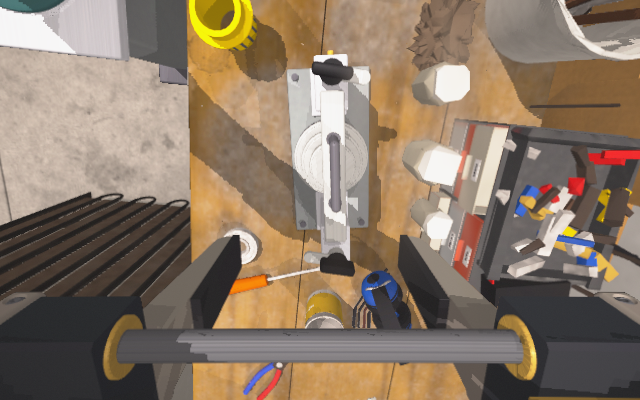

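Both knobs read ~87° (1.38 rad relative to the stand): open. Checking free bench space in front of the stand for the bar.

```bash
python3 - <<'E'
from h import *
p,d,Tc,i=wrist(); W=cloud(d,Tc,i)
ys=np.arange(-.05,-.48,-.02); xs=np.arange(.28,.48,.02)
print("      ",(xs*1000).astype(int))
for y in ys:
    r=[]
    for x in xs:
        m=(abs(W[:,:,0]-x)<.01)&(abs(W[:,:,1]-y)<.01); r.append(int(1000*np.nanmax(W[:,:,2][m])) if m.sum()>3 else -999)
    print("%.2f"%y,r)
E
```

```text
[280 300 320 340 360 380 400 420 440 460]
-0.05 [-999, -999, -999, -999, 1, 3, 2, 2, 3, 3]
-0.07 [-999, -999, 94, 59, 112, 114, 4, 2, 3, 2]
-0.09 [1, 86, 115, 2, 115, 115, 3, 2, 3, 2]
-0.11 [2, 88, 115, 115, 115, 116, 3, 2, 2, 3]
-0.13 [4, 2, 113, 115, 115, 89, 2, 2, 2, 3]
-0.15 [2, 3, 2, 2, 1, 1, 2, 1, 18, 17]
-0.17 [3, 2, 2, 2, 2, 2, 2, 2, 17, 14]
-0.19 [3, 2, 2, 2, 2, 2, 2, 2, 14, 14]
-0.21 [2, 2, 2, 2, 2, 2, 2, 3, 14, 14]
-0.23 [2, 2, 2, 2, 3, 2, 2, 2, 14, 14]
-0.25 [1, 2, 2, 2, 2, 2, 3, 531, 532, 529]
-0.27 [2, 2, 2, 3, 2, 2, 2, 532, 532, 532]
-0.29 [2, 3, 2, 2, 2, 2, 2, 2, 10, 518]
-0.31 [2, 2, 2, 2, 3, 3, 3, 2, 2, 64]
-0.33 [2, 2, 2, 3, 2, 3, 3, 2, 2, 14]
-0.35 [3, 3, 2, 2, 2, 3, 2, 1, 2, 14]
-0.37 [2, 2, 2, 3, 3, 2, 2, 2, 2, 13]
-0.39 [2, 3, 2, 2, 2, 2, 2, 3, 2, 13]
-0.41 [1, 2, 2, 2, 2, 2, 2, 2, 2, 12]
-0.43 [2, 3, 2, 2, 2, 2, 1, 2, 2, 11]
-0.45 [3, 3, 3, 18, 18, 19, 12, 2, 2, 1]
-0.47 [2, 2, 1, -999, 18, 19, 18, 2, 2, 2]
```

```bash
python3 - <<'E'
from h import *
x,y=.519,-.2795
env.reach([x,y,.29],R(.14)); env.movel([x,y,.196],rate=.1); effector.grasp(50); st()
env.movel([x,y,.215],rate=.05);st()
env.movel([x,y,.27]); env.movel([.375,-.285,.27],rate=.2); st()
env.movel([.375,-.285,.05]); env.movel([.375,-.285,.031],rate=.04); st()
effector.release(); st(); env.movel([.375,-.285,.15]); 
env.reach([0.47,-0.31,0.40],R(0.14)); st()
p,d,Tc,i=wrist("w3"); tips("wrist","clamp_bar","core","sleeve_small","sleeve_medium","sleeve_large")
W=cloud(d,Tc,i); z=W[:,:,2]; near=(np.hypot(W[:,:,0]-.519,W[:,:,1]+.28)<.07)
for zz in (.163,.133,.126,.099,.092,.064,.057):
    m=near&(abs(z-zz)<.0025)
    if m.sum()>20:
        q=W[m]; (cx,cy),r=cv2.minEnclosingCircle(q[:,:2].astype(np.float32)); print(zz,m.sum(),cx,cy,"D",2*r)
E
```

```text
t 20.3 [ 0.5188 -0.2795  0.196 ] F [-0.8745  0.4908  1.1916] w 0.0108
t 20.8 [ 0.519  -0.2795  0.2151] F [-1.0217 -0.966  -5.1087] w 0.0108
t 22.2 [ 0.3762 -0.2848  0.27  ] F [ 1.0924  0.4694 -3.9492] w 0.0103
t 24.4 [ 0.375  -0.285   0.0308] F [-0.5176 -0.7003 -3.9652] w 0.0106
t 25.7 [ 0.375 -0.285  0.031] F [-0.7176  0.7642 -0.4379] w 0.0916
t 27.7 [ 0.4692 -0.3097  0.3979] F [-0.3394 -0.3588 -0.5761] w 0.0920
clamp_bar [([0.3726, -0.2851, -0.0064], 0.77)]
core [([0.5192, -0.2778, 0.0108], 0.78)]
sleeve_small [([0.5186, -0.2794, 0.0121], 0.69), ([0.346, -0.0904, 0.0019], 0.65)]
sleeve_medium []
sleeve_large [([0.5193, -0.2773, 0.0109], 0.57)]
0.163 264 0.5193825960159302 -0.28099513053894043 D 0.023840149864554405
0.133 1297 0.5192778706550598 -0.2813834249973297 D 0.06220109015703201
0.126 255 0.5193899273872375 -0.28086426854133606 D 0.06784255802631378
0.099 881 0.5192860960960388 -0.2811104655265808 D 0.08786946535110474
0.092 436 0.5191956758499146 -0.28105321526527405 D 0.09575117379426956
0.064 973 0.519436776638031 -0.28107574582099915 D 0.1156381145119667
0.057 476 0.5193952918052673 -0.28097018599510193 D 0.12348900735378265
```

View pics/w3.png

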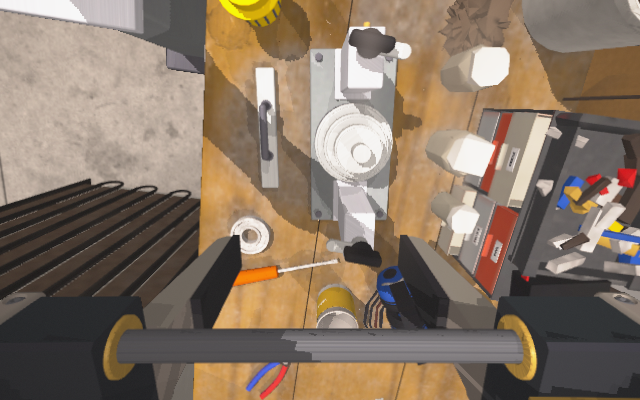

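All four elements present, concentric at (0.5193, −0.281); the bar lies flat (px 265,127). Measure the tray outline, and check the space around it.

```bash
cat >> h.py <<'E'
def tray(guess=(.538,.134)):
    out=[]
    for c in ("scene","side"):
        p,d=viewer.read_camera(c); i=viewer.camera_info(c); T=np.eye(4); T[:3,:3]=i["rotation"]; T[:3,3]=i["eye"]
        W=cloud(d,T,i); m=(abs(W[:,:,2]-.028)<.008)&(abs(W[:,:,0]-guess[0])<.18)&(abs(W[:,:,1]-guess[1])<.22)
        k,l,s,_=cv2.connectedComponentsWithStats(cv2.dilate(m.astype(np.uint8),np.ones((3,3))))
        j=1+np.argmax(s[1:,4]); q=W[m&(l==j)]; r=cv2.minAreaRect(q[:,:2].astype(np.float32)*1000)
        a=r[2]; a=a-90 if a>45 else a; out.append((r[0][0]/1000,r[0][1]/1000,np.radians(a),*r[1]))
        t=tip_of(c,"tray"); out[-1]+= (np.round(t[0]["at"][:2],3) if t else None,); print(c,[np.round(v,3) if v is not None else v for v in out[-1]])
    return out
E
python3 - <<'E'
from h import *
st(); tray(); tips("side","spray_can","wood_block")
E
```

```text
t 28.0 [ 0.4697 -0.31    0.3992] F [0.7765 0.5676 0.5724] w 0.0919
scene [np.float64(0.492), np.float64(0.158), np.float64(0.003), np.float64(241.19), np.float64(328.743), array([0.495, 0.158])]
side [np.float64(0.496), np.float64(0.16), np.float64(0.012), np.float64(237.234), np.float64(329.921), array([0.495, 0.156])]
spray_can []
wood_block [([0.4239, 0.4194, 0.002], 0.86)]
```

```bash
cat >> h.py <<'E'
def tw(t,lx,ly):  # tray-local to world
    c,s=np.cos(t[2]),np.sin(t[2]); return np.array([t[0]+c*lx-s*ly,t[1]+s*lx+c*ly])
TR=(.494,.158,.008)
E
python3 - <<'E'
from h import *
for n,l in (("core",(-75,5)),("small",(64,-100)),("med_pinch",(-94,-95)),("large_pinch",(-13,88))):
    w=tw(TR,l[0]/1000,l[1]/1000)
    print(n,w,[ (solver.inverse_kinematics([*w,z],R(TR[2])) is not None) for z in (.02,.06,.13,.35)])
E
```

```text
core [0.419  0.1624] [True, True, True, True]
small [0.5588 0.0585] [True, True, True, True]
med_pinch [0.4008 0.0623] [True, True, True, True]
large_pinch [0.4803 0.2459] [True, True, True, True]
```

```bash
cat >> h.py <<'E'
C=np.array([.5193,-.281])
def transfer(off,grip,dst,squeeze,zc,z0=.012):
    """off: grasp offset along stand x from axis; grip: TCP height above element underside; dst: element centre tray-local"""
    u=np.array([np.cos(.14),np.sin(.14)]); a=C+off*u
    env.reach([*a,max(.25,z0+grip+.06)],R(.14)); env.movel([*a,z0+grip],rate=.12); st(); effector.grasp(squeeze); st()
    env.movel([*a,z0+grip+.03],rate=.06); st(); env.movel([*a,zc])
    v=tw(TR,*dst)+off*np.array([np.cos(TR[2]),np.sin(TR[2])])
    env.movel([*v,zc],frame=R(TR[2]),rate=.25); t=tray(TR[:2])
    if max(abs(t[0][0]-TR[0]),abs(t[0][1]-TR[1]))>.015: print("TRAY MOVED, stop"); return False
    env.movel([*v,.004+grip+.02]); env.movel([*v,.004+grip+.001],rate=.03); st()
    effector.release(); st(); env.movel([*v,zc],rate=.2); return True
E
python3 - <<'E'
from h import *
print(transfer(0,.125,(-.075,.005),50,.37)); env.reach([.50,-.05,.42],R(0.)); tips("scene","core")
E
```

```text
t 30.0 [ 0.5199 -0.2813  0.1379] F [ 0.2727 -0.1482  0.7873] w 0.0917
t 31.1 [ 0.5191 -0.281   0.137 ] F [-1.3174  0.5443 -0.1113] w 0.0228
t 31.7 [ 0.5192 -0.2809  0.1671] F [-0.6095 -0.5631 -3.4512] w 0.0229
scene [np.float64(0.492), np.float64(0.158), np.float64(0.014), np.float64(242.258), np.float64(329.573), array([0.497, 0.158])]
side [np.float64(0.496), np.float64(0.16), np.float64(0.013), np.float64(237.1), np.float64(328.518), array([0.498, 0.156])]
t 37.8 [0.419  0.1625 0.13  ] F [ 0.0427 -0.8161 -2.6902] w 0.0230
t 38.9 [0.419  0.1624 0.13  ] F [-0.7864 -0.5087 -0.3526] w 0.0920
True
core [([0.4216, 0.1647, 0.2418], 0.67)]
```

```bash
python3 - <<'E'
from h import *
print(transfer(0,.090,(.064,-.100),40,.34)); env.reach([.50,-.10,.42],R(0.))
p,d=viewer.read_camera("side"); cv2.imwrite("pics/s2.png",cv2.resize(p[180:330,220:470,::-1],None,fx=3,fy=3)); tips("side","core","sleeve_small","sleeve_medium")
E
```

```text
t 43.7 [ 0.5198 -0.2813  0.1028] F [0.218  0.0951 0.5001] w 0.0921
t 44.2 [ 0.5193 -0.2811  0.1023] F [-1.2841  0.1925  1.8471] w 0.0677
t 44.9 [ 0.5192 -0.281   0.1321] F [ 0.1259  0.7091 -1.8885] w 0.0681
scene [np.float64(0.491), np.float64(0.158), np.float64(0.013), np.float64(240.772), np.float64(330.761), array([0.493, 0.155])]
side [np.float64(0.496), np.float64(0.159), np.float64(0.013), np.float64(238.277), np.float64(331.278), None]
t 50.5 [0.5589 0.0586 0.095 ] F [ 0.976  -0.3122 -3.0102] w 0.0680
t 51.1 [0.5589 0.0586 0.0951] F [-0.0283  0.6727  0.2534] w 0.0921
True
core [([0.4202, 0.1613, 0.0033], 0.78)]
sleeve_small [([0.3427, -0.0902, -0.0026], 0.95), ([0.5612, 0.058, 0.0007], 0.78)]
sleeve_medium [([0.5182, -0.2787, 0.0114], 0.79)]
```

View pics/s2.png

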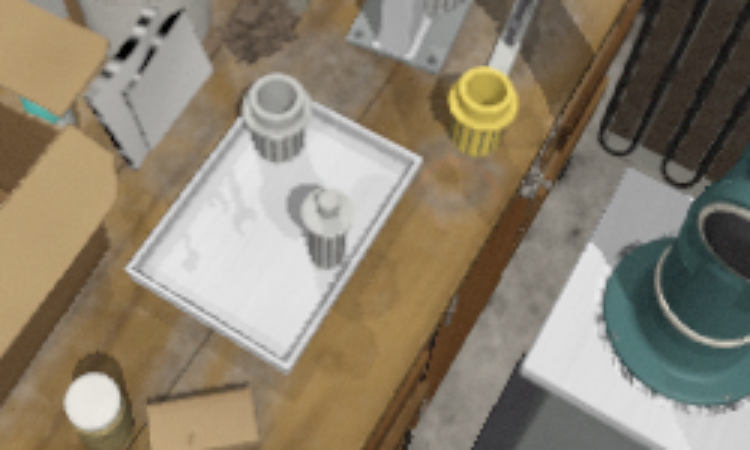

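Core (325,230) and small sleeve (277,115) stand upright in the tray. Next the medium sleeve.

```bash
python3 - <<'E'
from h import *
print(transfer(-.044,.055,(-.050,-.095),60,.31)); env.reach([.50,-.15,.42],R(0.))
p,d=viewer.read_camera("side"); cv2.imwrite("pics/s3.png",cv2.resize(p[180:330,220:470,::-1],None,fx=3,fy=3)); tips("side","core","sleeve_small","sleeve_medium","sleeve_large")
E
```

```text
t 56.1 [ 0.4762 -0.2874  0.0677] F [-0.4707  0.0556  0.6611] w 0.0917
t 57.3 [ 0.4755 -0.287   0.0669] F [-0.9271  0.5398  0.4181] w 0.0086
t 58.0 [ 0.4757 -0.2871  0.0972] F [-0.7116 -0.3674 -3.1944] w 0.0082
scene [np.float64(0.491), np.float64(0.16), np.float64(0.022), np.float64(242.306), np.float64(329.469), array([0.495, 0.158])]
side [np.float64(0.496), np.float64(0.16), np.float64(0.014), np.float64(236.749), np.float64(327.617), array([0.496, 0.158])]
t 63.8 [0.4008 0.0623 0.06  ] F [ 0.171  -0.5036 -3.7863] w 0.0084
t 65.1 [0.4008 0.0623 0.06  ] F [-0.6912 -0.4421  0.0627] w 0.0922
True
core [([0.4188, 0.1587, 0.0042], 0.54)]
sleeve_small [([0.5605, 0.0582, 0.0036], 0.71), ([0.3416, -0.0911, -0.0017], 0.65)]
sleeve_medium [([0.4442, 0.0637, 0.0066], 0.58)]
sleeve_large [([0.5191, -0.2762, 0.014], 0.83)]
```

View pics/s3.png

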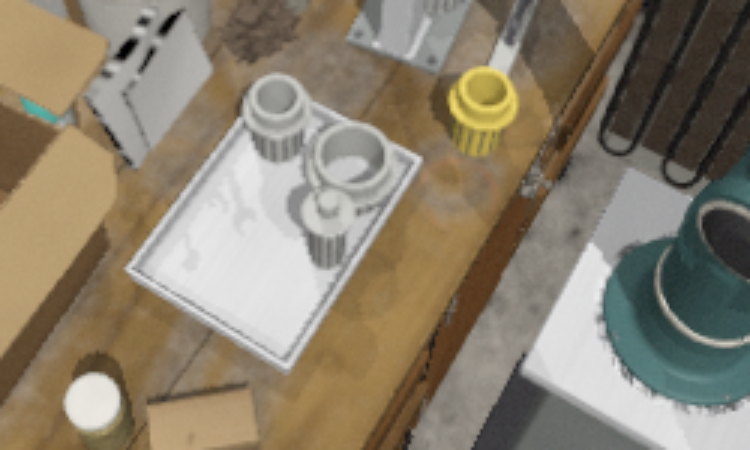

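Medium stands upright (352,165). Now the large one.

```bash
python3 - <<'E'
from h import *
print(transfer(-.058,.016,(.045,.088),60,.28)); env.reach([.50,-.15,.42],R(0.14))
p,d=viewer.read_camera("side"); cv2.imwrite("pics/s4.png",cv2.resize(p[180:330,220:470,::-1],None,fx=3,fy=3)); tips("side","core","sleeve_small","sleeve_medium","sleeve_large")
env.reach([0.47,-0.30,0.40],R(0.14)); p,d,Tc,i=wrist("w5"); W=cloud(d,Tc,i); z=W[:,:,2]
box=(abs(W[:,:,0]-.385)<.07)&(abs(W[:,:,1]+.285)<.13)
for lo,hi in ((.009,.019),(.048,.059)):
    q=W[box&(z>lo)&(z<hi)&(W[:,:,0]<.41)]; print(len(q),q.mean(0),cv2.minAreaRect(q[:,:2].astype(np.float32)*1000))
for n,lo,hi in (("knob",.209,.2175),("post",.162,.172)):
    m=((z>lo)&(z<hi)&(W[:,:,0]<.60)).astype(np.uint8); k,l,s,c=cv2.connectedComponentsWithStats(m)
    for j in range(1,k):
        if s[j,4]>100: q=W[l==j]; print(n,s[j,4],cv2.minAreaRect(q[:,:2].astype(np.float32)*1000))
E
```

```text
t 70.7 [ 0.4623 -0.2893  0.0286] F [ 0.7698 -0.0294  0.354 ] w 0.0920
t 71.9 [ 0.4617 -0.289   0.028 ] F [-0.0168 -0.1409  0.5943] w 0.0082
t 72.5 [ 0.4619 -0.2891  0.0582] F [ 0.0208  0.7904 -1.7872] w 0.0077
scene [np.float64(0.491), np.float64(0.158), np.float64(0.014), np.float64(239.427), np.float64(327.528), array([0.496, 0.154])]
side [np.float64(0.493), np.float64(0.159), np.float64(0.003), np.float64(233.455), np.float64(327.115), array([0.497, 0.158])]
t 79.2 [0.4803 0.246  0.021 ] F [-0.1957 -0.1981 -2.6264] w 0.0080
t 80.5 [0.4803 0.2459 0.021 ] F [-0.1882  0.202  -0.5505] w 0.0923
True
core [([0.4196, 0.1577, 0.0047], 0.61)]
sleeve_small [([0.3452, -0.0893, 0.0004], 0.83), ([0.5614, 0.059, 0.0021], 0.8)]
sleeve_medium [([0.4444, 0.0616, 0.0062], 0.91), ([0.5053, -0.1567, 0.2046], 0.66)]
sleeve_large [([0.5394, 0.2484, 0.0064], 0.68)]
1641 [ 0.3768 -0.276   0.0138] ((375.75048828125, -283.67138671875), (30.41489028930664, 198.6116943359375), 7.8694658279418945)
398 [ 0.3762 -0.2828  0.0528] ((375.7408447265625, -284.1053466796875), (11.919807434082031, 85.50892639160156), 7.779719829559326)
knob 567 ((502.4251403808594, -159.7073516845703), (13.152750015258789, 45.807308197021484), 86.92679595947266)
knob 362 ((536.1626586914062, -401.0277099609375), (12.501551628112793, 45.64506530761719), 87.57630157470703)
post 182 ((499.04425048828125, -141.94149780273438), (41.78969955444336, 16.60638427734375), 14.80650806427002)
post 1161 ((505.1571350097656, -179.1654815673828), (42.0411262512207, 47.14115524291992), 7.648787021636963)
post 882 ((534.0213623046875, -385.0303649902344), (41.929969787597656, 54.889156341552734), 8.159964561462402)
```

View pics/s4.png

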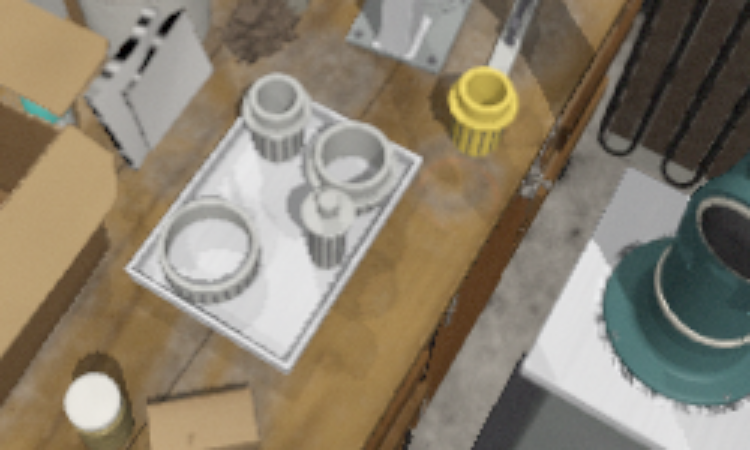

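All four are upright in the tray and separate; stand empty, knobs still open. Put the bar back.

```bash
python3 - <<'E'
from h import *
a=(.3757,-.2840); b=(.5193,-.2805)
env.reach([*a,.15],R(.137)); env.movel([*a,.030],rate=.1); effector.grasp(50); st()
env.movel([*a,.06],rate=.08); env.movel([*a,.28]); env.movel([*b,.28],frame=R(.139),rate=.15)
env.movel([*b,.215]); env.movel([*b,.198],rate=.03); st()
effector.release(); env.movel([*b,.29],rate=.1); env.reach([0.47,-0.30,0.42],R(0.14)); st()
p,d,Tc,i=wrist("w6"); W=cloud(d,Tc,i); z=W[:,:,2]
for n,lo,hi in (("knob/handle",.209,.226),("bar",.175,.188)):
    m=((z>lo)&(z<hi)&(W[:,:,0]<.60)).astype(np.uint8); k,l,s,c=cv2.connectedComponentsWithStats(m)
    for j in range(1,k):
        if s[j,4]>100: q=W[l==j]; print(n,s[j,4],np.median(q[:,2]),cv2.minAreaRect(q[:,:2].astype(np.float32)*1000))
tray(TR[:2]); tips("side","core","sleeve_small","sleeve_medium","sleeve_large","wood_block"); tips("scene","spray_can","wood_block")
E
```

```text
t 88.0 [ 0.3753 -0.284   0.0299] F [-1.5393 -1.1096  1.1073] w 0.0108
t 92.6 [ 0.5194 -0.2805  0.198 ] F [ 0.1497  0.0061 -4.6188] w 0.0105
t 95.5 [ 0.4698 -0.2998  0.4195] F [ 0.2676  0.9573 -0.6575] w 0.0918
knob/handle 564 0.21616251208634718 ((502.338134765625, -159.8529510498047), (13.140519142150879, 45.55254364013672), 87.47364044189453)
knob/handle 742 0.21977569275693673 ((519.541015625, -280.05548095703125), (12.041303634643555, 87.34429168701172), 8.11648941040039)
knob/handle 362 0.21599103659872324 ((536.2528076171875, -401.05859375), (12.723179817199707, 45.921661376953125), 86.3125228881836)
bar 2855 0.1807648240917233 ((519.6813354492188, -280.2250671386719), (30.24715232849121, 200.32606506347656), 8.033488273620605)
scene [np.float64(0.49), np.float64(0.159), np.float64(0.019), np.float64(238.493), np.float64(329.275), array([0.498, 0.156])]
side [np.float64(0.496), np.float64(0.161), np.float64(0.013), np.float64(237.05), np.float64(328.456), array([0.494, 0.158])]
core [([0.421, 0.1589, 0.0052], 0.88), ([0.4953, 0.1571, 0.0017], 0.48)]
sleeve_small [([0.3431, -0.0918, -0.001], 0.68), ([0.5595, 0.0584, 0.0059], 0.62)]
sleeve_medium [([0.4415, 0.0637, 0.0078], 0.83)]
sleeve_large [([0.5405, 0.2489, 0.006], 0.63), ([0.5011, -0.1578, 0.2101], 0.54)]
wood_block [([0.4201, 0.4251, 0.0044], 0.59)]
spray_can [([0.7739, 0.2377, 0.0001], 0.93), ([0.4444, 0.0652, 0.0039], 0.16)]
wood_block [([0.4234, 0.4276, 0.0046], 0.64)]
```

View pics/w6.png

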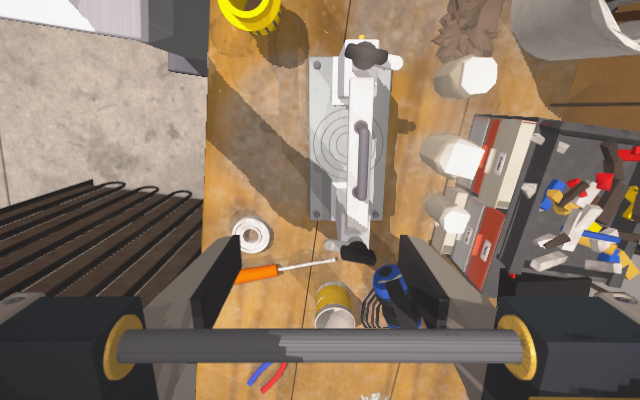

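The bar lies centrally on both posts (px 361,150), the latches are open, and the arm is clear. Handing in.

```bash
python3 -c "
from h import *
print(workorder.finish_job())"
```

```text
the job is handed in; nothing more can be done
None
```

The filter is stripped, the clamp bar is back on its posts, and I handed the job in at about 96 s. No verdict came back.

- **Latches:** I turned both knobs to about 1.38 rad. In the last look they read 86–87° in world, about 1.37–1.39 rad relative to the stand, so both are still open.
- **Elements:** All four were present. I moved them innermost first: core, small, medium, large. In the last pictures each stands upright on the tray floor. The closest pair of axes, core and medium, is about 100 mm apart.
- **Clamp bar:** It lies within about 1 mm of the stand's middle. Its top is at 181 mm and its yaw is 8.0°, against about 7.9° for the stand.
- **Bystanders:** The spray can read within about 6 mm of its first position, and the wood block within about 9 mm. Both differences are near the detector's noise; the robot never went near either one.
- **Tray:** It was knocked about 5 cm before the first element was placed. I measured it again, used the new position, and re-checked it before each placing; it did not move after that.

No check failed. The two cameras' tray estimates differed by up to 6 mm, which is well within the margins.

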